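# Clip the red sharpening stone into its holder

## Task

Get the kitchen knife sharpening ready: mount the red sharpening stone, red side up, in the wooden stone holder. Hook one of its black end tongues under the fixed steel lip while the other end is still raised, then swing that other end down and press it until it is fully home and the spring catch has snapped over it. Leave the white stone, the knife, the copper bowl and the salt jar alone.

Things in the scene. Friction and masses are not known exactly. Their poses are not given: they have to be found in the camera images.
- red_stone: Loose sharpening stone, about 0.45 kg: brick-red block 160 x 54 x 22 mm on a black carrier plate 200 x 54 x 8 mm, so a black tongue 20 mm long, 8 mm thick sticks out at each end; 30 mm tall in all. Origin: centre of its underside. x along its length, y across (54 mm, the width to grip), z up. Both ends are alike: either may be hooked. Starts flat on the table, red side up.
- red_end_a (a point): Tip of the red stone's tongue at its +x end: the middle of the lower edge, 100 mm from the stone's origin.
- red_end_b (a point): Tip of the red stone's tongue at its -x end: the middle of the lower edge, 100 mm from the stone's origin.
- white_stone: A white stone of the same shape and size, lying on the table beside the red one (which of the two lies where changes). Not to be moved. Origin: centre of its underside, x along its length.
- holder: Fixed light-wood stone holder, 290 x 92 mm, its bed 20 mm above the table. Origin: centre of its underside, on the table. x along its length, from the spring catch (red thumb tab) at the -x end to the fixed steel lip at the +x end; z up. Low tail stops stand at x = -103 mm, 7 mm above the bed.
- bed (a point): Centre of the bed's top surface, 20 mm above the holder's origin, same axes. A fully home stone has its origin within 3 mm of this point and lies flat along x. Sloping wooden guides along both sides (x from -75 to 75 mm, up to 9 mm above the bed) centre a stone up to about 4 mm off line.
- lip_edge (a point): Middle of the lip's free lower edge: x = 90 mm, 12 mm above the bed. The lip (70 mm wide, 5 mm thick) reaches from there to an upright stop with its face at x = 100 mm. An 8 mm tongue fits beneath, tilted up to about 15 degrees.
- catch (a joint): Travel of the polished steel spring catch (26 mm wide) at the holder's -x end, in m: 0 is sprung fully forward, 0.010 pushed fully back towards holder -x. It takes 5 N to start and 9 N fully back. Pressing the top of a hooked stone near its raised end with a few newtons (up to 12 N) drives it back; with that end down on the bed it springs forward over the tongue and reads about 0 again.
- knife: Chef's knife with a black handle lying on the table beyond the work, 310 mm long, origin at the joint of blade and handle. Bystander.
- copper_bowl: Copper bowl, 130 mm across, 65 mm tall, beyond the work. Origin: centre of its underside. Bystander.
- salt_jar: Glass salt jar, 60 mm across, 85 mm tall, steel cap. Origin: centre of its underside. Bystander.
- catch_tip (a point): Front edge of the catch's tooth, at holder x = -94 mm when forward; it covers 6 mm of the tongue of a home stone, underside 10 mm above the bed. Above it a steep ramp, 30 degrees from upright, rises to 27 mm above the bed: the raised end of a hooked stone rests on it, about 20 mm above the bed, and does not close by its own weight.

How it is judged (in metres and radians):
On the way:
1. one tongue of the red stone is under the lip, close to the bed, while its other end is still raised at least 10 mm above the bed (((x of red_end_a in the frame of bed above 0.093 m and z of red_end_a in the frame of bed below 0.007 m and y of red_end_a in the frame of bed between -0.015 and 0.015 m and z of red_end_b in the frame of bed above 0.01 m) or (x of red_end_b in the frame of bed above 0.093 m and z of red_end_b in the frame of bed below 0.007 m and y of red_end_b in the frame of bed between -0.015 and 0.015 m and z of red_end_a in the frame of bed above 0.01 m))), for 0.1 s.
At the end, for the whole second after the job is handed in: Red stone still and flat in the holder, red side up, both ends within 4 mm of the bed, within 5 mm lengthwise and 6 mm sideways of its centre, parallel to it; catch sprung back within 2 mm of 0; white stone moved under 15 mm, knife, bowl and jar under 20 mm (z of red_end_a in the frame of bed between -0.003 and 0.004 m and z of red_end_b in the frame of bed between -0.003 and 0.004 m and x of red_stone in the frame of bed between -0.005 and 0.005 m and y of red_stone in the frame of bed between -0.006 and 0.006 m and angle between the x axis of red_stone and the x axis of bed, either way round below 0.08 rad and angle between red_stone's own z axis and vertical below 0.06 rad and value of joint catch below 0.002 m and linear speed of red_stone below 0.02 m/s and distance of white_stone from where it was at the start of the episode below 0.015 m and distance of each of knife, copper_bowl, salt_jar from where it was at the start of the episode below 0.02 m); the robot touches nothing.
It fails at once if the white stone is moved (15 mm or more) (distance of white_stone from where it was at the start of the episode above 0.015 m).
It fails at once if the knife, the bowl or the jar is moved (20 mm or more) (distance of any of knife, copper_bowl, salt_jar from where it was at the start of the episode above 0.02 m).
It also fails if it takes over 43 s, if anything falls off the work surface, if the arm or the gripper's body presses on something with over 40 N, if the wrist force passes 120 N, or if a joint passes its speed limit or range.

## Robot

A 6-joint arm with a two-finger parallel gripper is mounted at the origin on the work surface. World frame = base frame: x ahead of the robot, y to its left, z up, the work surface at z = 0. Lengths are in mm, angles in degrees, forces in N, time in s.
With the tool pointing down it reaches from about 300 to 850 mm from the base axis. Payload 4.2 kg.
Tool frame: the origin (TCP) lies midway between the tips of the shut fingers; the grasp point (between the pads) lies 19 mm behind it; z points along the fingers, y is the line along which they close (so a half turn about z gives the same grasp; the last joint's range is limited). The gripper opens to 91 mm and grips with 3 to 60 N. Pads are 32 mm wide; open, the fingers measure 118 mm over their backs; the gripper's body (76 mm by 178 mm) begins 60 mm behind the grasp point.
Start: joints at [63.025, 18.312, 89.639, -0, 72.044, -1.146], TCP at [250.524, 517.572, 213.976] pointing down, gripper open.
Joint ranges: [-177.97, 177.97], [-48.28, 115.42], [12.27, 149.76], [-77.06, 257.06], [2.81, 150.46], [-146.56, 146.56]. Speed limits (degrees/s): [147.25, 147.25, 180, 180, 180, 180].

## Interface

Orientations are given as [roll, pitch, yaw] about the fixed x, y, z axes, in that order (R = Rz(yaw) Ry(pitch) Rx(roll)).
In Python, from workcell import env gives the robot as it stands.
- The arm moves only by the shell command python3 drive.py [OPENING] [FORCE], which reads ROWS from standard input. ROWS is a JSON object whose key "deltas" holds a list of rows, 1 to 8 of them, each of 6 numbers: dx, dy, dz in shares of the most that a row can go, 1 being 50 mm, then a rotation vector rx, ry, rz in parts of the range, where 1.0 means pi/2 rad; each row shifts and turns the commanded pose from where the row before left it, along the tool's axes as they then stand; what a row does not reach is not made up. A row lasts 1/10 s, in which the tool goes at most 50 mm and 8.59 degrees, less where a joint would pass 70% of its speed; a pose out of reach is approached as far as the arm can. OPENING is the finger opening in mm, set as the command begins (- or left out keeps the last). The fingers move at their own pace and stop on an object; FORCE is the grip in N (left out, the last holds). Time passes only in rows, so rows that do not move let the fingers close. It prints the time, the measured TCP pose, the force, the opening and the grip force at its end. A shift or turn number past 1, either way, is cut back to 1. Input that does not fit is refused with a message, and nothing moves.
- env.state(): the state, without advancing time (a new reading comes with each control period).
- env.grab_frame(name): name is "scene" or "top" or "wrist"; returns the picture (480x640x3 uint8, blue, green, red); there is no depth.
- env.camera_model(name): a dict with "fx", "fy", "cx", "cy" (pixels), "T" (4x4, takes a point from camera to world coordinates). Camera axes: x right, y up, looking along -z (the intrinsics and any distortion apply to the point x, -y, -z); pixel columns grow to the right and rows downward; lengths in mm; the calibration is good to about 2 mm. A picture is of the moment at which its call begins: read the wrist's pose just before it. camera_model takes no time and is no camera call; for the wrist camera it gives the pose at the moment of the call.
- env.job_done(): hands the job in; it is judged then, once.
The state is a dict: "time_s": time; "qpos": joint angles; "qvel": joint speeds; "effort": joint torques, N m; "ee_pos": TCP position; "ee_rot": TCP orientation; "force": force on the tool from outside, world axes, zero at the start; "torque": the same for the moment, N m; "gripper_width": finger opening in mm; "gripper_force": force on a finger pad.
Only numpy, scipy, OpenCV 4.12 (cv2) and the standard library are available. Lean on these libraries where they do the work, as an engineer would, in place of code of your own. Each camera call takes 0.05 s, during which the arm holds its last target. There are 200 camera calls.

## Working session

There is one attempt and no reset: what is moved stays moved. The work goes in short steps, Python scripts to look and compute and a shell command to move; the robot and the scene stay as the last step left them, time stands still between calls to the robot, and variables do not carry over. Pictures are saved under pics/ and viewed, at most 11 in all, crops included, and the job is handed in when it is done.

```bash
ls; mkdir -p pics; python3 - <<'E'
from workcell import env
import cv2,numpy as np
for n in("top","scene"):
    cv2.imwrite(f"pics/{n}0.png",env.grab_frame(n)); m=env.camera_model(n); print(n,{k:np.round(v,3).tolist() for k,v in m.items()})
s=env.state(); print(s["ee_pos"],s["ee_rot"],s["gripper_width"])
E
```

```text
drive.py
pics
workcell.py
top {'fx': 619.177, 'fy': 619.177, 'cx': 319.681, 'cy': 234.077, 'T': [[-0.017, 0.981, -0.192, 273.296], [-0.999, -0.022, -0.025, -63.825], [-0.029, 0.192, 0.981, 1510.517], [0.0, 0.0, 0.0, 1.0]]}
scene {'fx': 620.524, 'fy': 620.524, 'cx': 319.589, 'cy': 234.435, 'T': [[0.422, -0.493, 0.761, 1693.995], [0.907, 0.23, -0.354, -561.558], [-0.0, 0.839, 0.544, 846.052], [0.0, 0.0, 0.0, 1.0]]}
[250.31473422 517.14597962 213.19998282] [-1.79908139e+02  1.03731945e-03  1.54172569e+02] 91.22418449023311
```

View pics/top0.png

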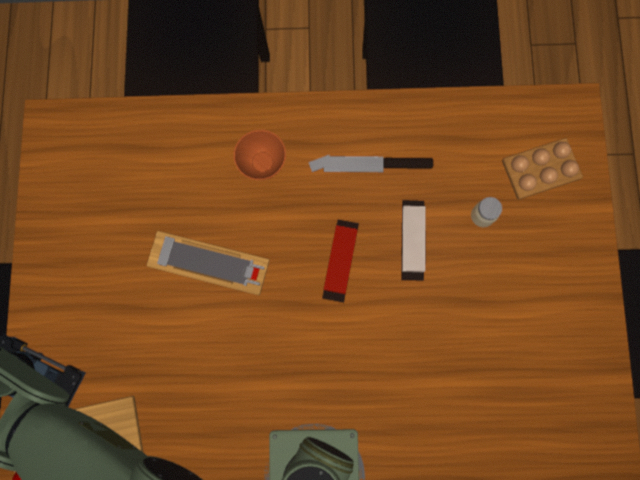

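View pics/scene0.png

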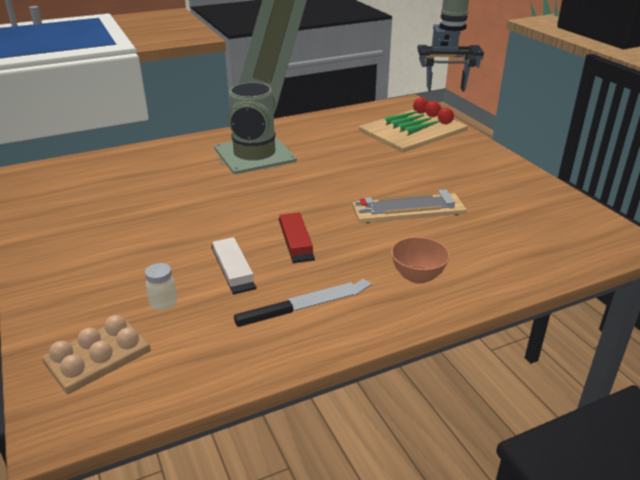

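Top view: the red stone runs from (347,222) to (334,300) and the white stone is at (413,240). The holder is at (208,263), with its red catch tab at (256,274) and the lip near (163,250).

```bash
cat > h.py <<'E'
from workcell import env
import cv2,numpy as np
from scipy.spatial.transform import Rotation as R
def cast(m,px,z):
    px=np.atleast_2d(px).astype(float)
    d=np.c_[(px[:,0]-m["cx"])/m["fx"],-(px[:,1]-m["cy"])/m["fy"],-np.ones(len(px))]
    T=np.array(m["T"]); d=d@T[:3,:3].T; o=T[:3,3]
    return o+d*((z-o[2])/d[:,2])[:,None]
def proj(m,p):
    T=np.array(m["T"]); c=(np.atleast_2d(p)-T[:3,3])@T[:3,:3]
    return np.c_[m["cx"]+m["fx"]*c[:,0]/-c[:,2], m["cy"]-m["fy"]*c[:,1]/-c[:,2]]
def redmask(im):
    h=cv2.cvtColor(im,cv2.COLOR_BGR2HSV)
    return (((h[...,0]<6)|(h[...,0]>174))&(h[...,1]>170)&(h[...,2]>60)).astype(np.uint8)
def blobs(mask,n=3):
    c,_=cv2.findContours(mask,cv2.RETR_EXTERNAL,cv2.CHAIN_APPROX_NONE)
    return sorted(c,key=cv2.contourArea,reverse=True)[:n]
def rect(m,c,z):
    w=cast(m,c[:,0,:],z)[:,:2]
    (cx,cy),(a,b),_=r=cv2.minAreaRect(w.astype(np.float32)); q=cv2.boxPoints(r)
    e=q[1]-q[0] if np.linalg.norm(q[1]-q[0])>np.linalg.norm(q[2]-q[1]) else q[2]-q[1]
    return np.round([cx,cy,max(a,b),min(a,b),np.degrees(np.arctan2(e[1],e[0]))],1)
def rows(target,rpy):
    "delta of commanded pose (approx measured) in the tool's axes: mm, rotvec deg"
    s=env.state(); A=R.from_euler('xyz',s["ee_rot"],degrees=True); B=R.from_euler('xyz',rpy,degrees=True)
    return np.round(A.inv().apply(np.array(target)-s["ee_pos"]),1),np.round((A.inv()*B).as_rotvec(degrees=True),2)
E
python3 - <<'E'
from h import *
im=cv2.imread("pics/top0.png"); m=env.camera_model("top")
for c in blobs(redmask(im),4): print("red",cv2.boundingRect(c),rect(m,c,30))
print("tab",cast(m,[[256,274]],45),"lip",cast(m,[[163,250]],37),"corners",cast(m,[[157,232],[148,266],[268,260],[261,294]],20))
w=env.camera_model("wrist"); s=env.state()
A=R.from_euler('xyz',s["ee_rot"],degrees=True).as_matrix(); T=np.array(w["T"])
print("cam in tool",A.T@(T[:3,3]-s["ee_pos"]),(A.T@T[:3,:3]).round(3),w["fx"],w["cx"],w["cy"])
E
```

```text
red (324, 225, 33, 70) [501.1 -74.1 164.1  51.4 -12.3]
red (251, 268, 8, 12) [470.1 133.4  26.9  11.4 -15.8]
red (13, 473, 8, 7) [ 13.3 679.9  16.7  13.   89.3]
tab [[466.58948142 128.08325436  45.        ]] lip [[531.09527373 356.20519716  37.        ]] corners [[579.60036121 377.45743257  20.        ]
 [495.11223992 396.8085845   20.        ]
 [503.6582714  102.07977749  20.        ]
 [421.02272083 119.10531248  20.        ]]
cam in tool [ 6.75045173e+01  9.25792999e-02 -1.71026168e+02] [[-0.     0.971  0.24 ]
 [ 1.     0.    -0.   ]
 [-0.     0.24  -0.971]] 405.6382957059374 323.2465368322431 243.26042885418786
```

The rows are not in the units I measure in: shifts go in shares of 50 mm and turns go in shares of pi/2 rad. I convert before sending: -42.7 mm is -0.854, -16.5 mm is -0.33.

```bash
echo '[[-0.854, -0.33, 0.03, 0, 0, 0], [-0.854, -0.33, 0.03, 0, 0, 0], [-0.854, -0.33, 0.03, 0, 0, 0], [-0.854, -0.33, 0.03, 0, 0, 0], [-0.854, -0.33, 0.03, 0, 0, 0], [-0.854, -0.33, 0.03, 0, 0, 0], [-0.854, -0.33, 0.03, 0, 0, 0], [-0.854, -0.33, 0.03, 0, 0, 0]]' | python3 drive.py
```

```text
refused: ROWS must be an object with the rows under "deltas". Nothing was moved.
```

Refused on format, not on reach. It needs an object with the rows under "deltas".

```bash
echo '{"deltas":[[-0.854, -0.33, 0.03, 0, 0, 0], [-0.854, -0.33, 0.03, 0, 0, 0], [-0.854, -0.33, 0.03, 0, 0, 0], [-0.854, -0.33, 0.03, 0, 0, 0], [-0.854, -0.33, 0.03, 0, 0, 0], [-0.854, -0.33, 0.03, 0, 0, 0], [-0.854, -0.33, 0.03, 0, 0, 0], [-0.854, -0.33, 0.03, 0, 0, 0]]}' | python3 drive.py && echo '{"deltas":[[0, 0, 0, 0, 0, 0.0889], [0, 0, 0, 0, 0, 0.0889], [0, 0, 0, 0, 0, 0.0889], [0, 0, 0, 0, 0, 0.0889], [0, 0, 0, 0, 0, 0.0889], [0, 0, 0, 0, 0, 0.0889], [0, 0, 0, 0, 0, 0.0889], [0, 0, 0, 0, 0, 0.0889]]}' | python3 drive.py && echo '{"deltas":[[0, 0, 0, 0, 0, 0.0889], [0, 0, 0, 0, 0, 0.0822], [0, 0, 0, 0, 0, 0], [0, 0, 0, 0, 0, 0]]}' | python3 drive.py
python3 - <<'E'
from h import *
m=env.camera_model("wrist"); im=env.grab_frame("wrist"); cv2.imwrite("pics/w1.png",im)
s=env.state(); print(s["time_s"],s["ee_pos"],s["ee_rot"])
np.save("w1.npy",m,allow_pickle=True)
for c in blobs(redmask(im),4): print("red",cv2.boundingRect(c),rect(m,c,45))
o=np.array([500,249,0]);a=np.radians(74.8);x=np.array([np.cos(a),np.sin(a),0])
print(proj(m,[o+[0,0,20],o+x*145+[0,0,20],o-x*145+[0,0,20],o+x*90+[0,0,37]]).round())
E
```

```text
time_s: 0.9
ee_pos: [501.3, 248.3, 201.6]
ee_rot: [-180.0, -0.0, 154.2]
force: [-0.0, 1.0, -0.2]
gripper_width: 91.0
gripper_force: 0.0
time_s: 1.7
ee_pos: [500.2, 249.8, 201.5]
ee_rot: [-179.9, 0.0, 89.8]
force: [0.3, 0.7, 0.3]
gripper_width: 90.9
gripper_force: 0.0
time_s: 2.1
ee_pos: [500.3, 249.8, 201.6]
ee_rot: [-180.0, 0.0, 74.9]
force: [0.0, 0.1, -0.7]
gripper_width: 91.4
gripper_force: 0.0
2.15 [500.35223059 249.84539352 201.69969886] [-1.79976492e+02  1.74604478e-02  7.49025237e+01]
red (306, 350, 33, 16) [467.9 135.4  28.9  14.1 -17.1]
[[324. 223.]
 [324.  44.]
 [323. 370.]
 [324. 115.]]
```

View pics/w1.png

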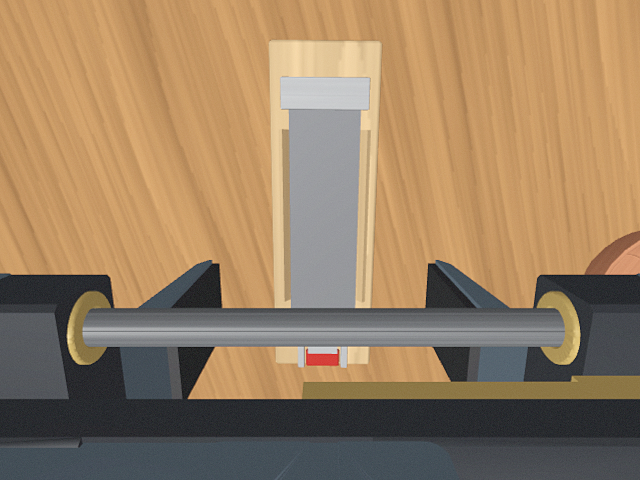

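The wrist view shows the holder outline with corners near (269,41), (381,41), (276,362) and (369,362). The lip's front edge runs from (281,109) to (370,109), and the red tab is at (322,358).

Converted, -47 mm is -0.94, -31 mm is -0.62.

```bash
python3 - <<'E'
from h import *
m=np.load("w1.npy",allow_pickle=True).item(); im=cv2.imread("pics/w1.png")
L=cast(m,[[281,109],[370,109]],37);U=cast(m,[[281,77],[370,77]],37); c=cast(m,[[269.5,41],[381,41],[276.5,362],[369,362]],20)
print("lip edge",L.mean(0),"w",np.linalg.norm(L[0]-L[1]),"depth",np.linalg.norm(L.mean(0)-U.mean(0)))
f,b=c[:2].mean(0),c[2:].mean(0); d=f-b
print(c.round(1),"len",np.linalg.norm(d),"yaw",np.degrees(np.arctan2(d[1],d[0])),"ctr",(f+b)/2, "w",np.linalg.norm(c[0]-c[1]),np.linalg.norm(c[2]-c[3]))
# bed (grey) edges per row
h=cv2.cvtColor(im,cv2.COLOR_BGR2HSV); P=[]
for r in range(130,300,5):
    k=np.where(h[r,250:400,1]<50)[0]+250
    P.append([(k.min()+k.max())/2,r])
w=cast(m,P,20); v=np.polyfit(w[:,1],w[:,0],1); print("bed yaw",np.degrees(np.arctan2(1,v[0])),"line x at y=249",np.polyval(v,249), "at lip y",np.polyval(v,L.mean(0)[1]))
u=np.array([np.sin(np.arctan2(v[0],1)),np.cos(np.arctan2(v[0],1)),0])
print("ctr from lip",L.mean(0)-90*u)
E
# view the red stone: back to safe pose above it (rows typed)
echo '{"deltas":[[-0.94, 0, 0, 0, 0, 0], [-0.94, 0, 0, 0, 0, 0], [-0.94, 0, 0, 0, 0, 0], [-0.94, 0, 0, 0, 0, 0], [-0.94, 0, 0, 0, 0, 0], [-0.94, 0, 0, 0, 0, 0], [-0.62, 0, 0, 0, 0, 0]]}' | python3 drive.py; echo '{"deltas":[[0, 0.16, 0, 0, 0, -0.0889], [0, 0.16, 0, 0, 0, -0.0889], [0, 0, 0, 0, 0, -0.0889], [0, 0, 0, 0, 0, -0.0889], [0, 0, 0, 0, 0, -0.0889], [0, 0, 0, 0, 0, -0.0889], [0, 0, 0, 0, 0, -0.0889], [0, 0, 0, 0, 0, -0.0889]]}' | python3 drive.py; echo '{"deltas":[[0, 0, 0, 0, 0, -0.0889], [0, 0, 0, 0, 0, -0.0889], [0, 0, 0, 0, 0, -0.0889], [0, 0, 0, 0, 0, -0.0533], [0, 0, 0, 0, 0, 0], [0, 0, 0, 0, 0, 0]]}' | python3 drive.py
python3 - <<'E'
from h import *
m=env.camera_model("wrist"); im=env.grab_frame("wrist"); cv2.imwrite("pics/w2.png",im)
np.save("w2.npy",m,allow_pickle=True)
for c in blobs(redmask(im),2): print("red",cv2.boundingRect(c),rect(m,c,30))
E
```

```text
lip edge [525.96612042 339.66604214  37.        ] w 70.1275452686699 depth 23.586967307500075
[[496.7 402.4  20. ]
 [582.5 379.3  20. ]
 [420.6 128.7  20. ]
 [506.8 105.5  20. ]] len 284.1015016052263 yaw 74.50138728769194 ctr [501.62730372 253.96825461  20.        ] w 88.91262359594161 89.2502655947251
bed yaw 74.45393717458522 line x at y=249 499.7665989797425 at lip y 524.9890320302248
ctr from lip [501.84495056 252.95866549  37.        ]
time_s: 2.85
ee_pos: [417.1, -54.3, 202.1]
ee_rot: [180.0, 0.0, 74.8]
force: [0.8, 0.1, -0.0]
gripper_width: 90.7
gripper_force: 0.0
time_s: 3.65
ee_pos: [433.9, -55.2, 201.9]
ee_rot: [180.0, -0.0, 139.2]
force: [0.0, -0.5, -0.2]
gripper_width: 91.6
gripper_force: 0.0
time_s: 4.25
ee_pos: [433.9, -55.2, 202.0]
ee_rot: [180.0, 0.0, 167.5]
force: [0.4, 0.0, -0.0]
gripper_width: 91.2
gripper_force: 0.0
red (289, 208, 62, 100) [464.  -65.   90.5  53.1 -12.4]
red (292, 347, 57, 31) [562.4 -86.4  52.7  31.3  77.5]
```

View pics/w2.png

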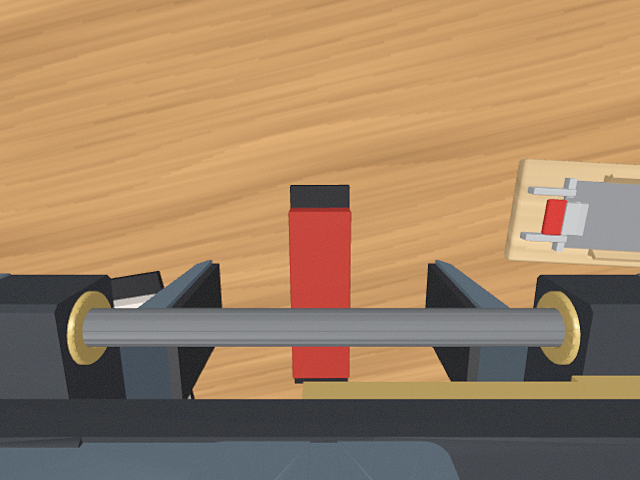

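The red stone's black end is at (320,197), and its red block spans rows 208–378 around column 320. Its centre is about (498.7, -72.5) with yaw 167.6. The holder's bed centre is about (501.3, 253) with yaw 74.5.

Converted, 35 mm is 0.7, 30 mm is 0.6.

```bash
echo '{"deltas":[[-0.44, -0.02, 0.4, 0, 0, 0], [-0.44, -0.02, 0.6, 0, 0, 0], [-0.46, -0.02, 0.6, 0, 0, 0], [0, 0, 0.7, 0, 0, 0], [0, 0, 0.6, 0, 0, 0], [0, 0, 0.4, 0, 0, 0], [0, 0, 0.3, 0, 0, 0], [0, 0, 0.2, 0, 0, 0]]}' | python3 drive.py; echo '{"deltas":[[0, 0, 0.1, 0, 0, 0], [0, 0, 0, 0, 0, 0], [0, 0, 0, 0, 0, 0]]}' | python3 drive.py; echo '{"deltas":[[0, 0, 0, 0, 0, 0], [0, 0, 0, 0, 0, 0], [0, 0, 0, 0, 0, 0], [0, 0, 0, 0, 0, 0], [0, 0, 0, 0, 0, 0], [0, 0, 0, 0, 0, 0], [0, 0, 0, 0, 0, 0], [0, 0, 0, 0, 0, 0]]}' | python3 drive.py 40 40
```

```text
time_s: 5.1
ee_pos: [498.2, -72.4, 10.7]
ee_rot: [180.0, -0.1, 167.5]
force: [-0.7, 0.1, -0.2]
gripper_width: 91.0
gripper_force: 0.0
time_s: 5.4
ee_pos: [499.3, -72.6, 7.6]
ee_rot: [180.0, 0.1, 167.6]
force: [-0.2, -0.3, 0.4]
gripper_width: 91.2
gripper_force: 0.0
time_s: 6.2
ee_pos: [498.7, -72.5, 7.0]
ee_rot: [180.0, 0.0, 167.6]
force: [-0.8, -0.4, 1.6]
gripper_width: 53.8
gripper_force: 40.0
```

Converted, -30 mm is -0.6, -20 mm is -0.4, 8 degrees is 0.0889.

```bash
echo '{"deltas":[[0, 0, -0.2, 0, 0, 0], [0, 0, -0.4, 0, 0, 0], [0, 0, -0.6, 0, 0, 0], [0, 0, -0.6, 0, 0, 0], [0, 0, -0.4, 0, 0, 0], [0, 0, -0.2, 0, 0, 0], [0, 0, 0, 0, 0, 0.0556], [0, 0, 0, 0, 0, 0.0889]]}' | python3 drive.py; echo '{"deltas":[[0, 0, 0, 0, 0, 0.0889], [0, 0, 0, 0, 0, 0.0889], [0, 0, 0, 0, 0, 0.0889], [0, 0, 0, 0, 0, 0.0889], [0, 0, 0, 0, 0, 0.0889], [0, 0, 0, 0, 0, 0.0889], [0, 0, 0, 0, 0, 0.0889], [0, 0, 0, 0, 0, 0.0889]]}' | python3 drive.py;echo '{"deltas":[[0, 0, 0, 0, 0, 0.0889], [0, 0, 0, 0, 0, 0.0889], [0, 0, 0, 0, 0, 0], [0.4, 0, 0, 0, 0, 0], [0.8, 0, 0, 0, 0, 0], [0.8, 0, 0, 0, 0, 0], [0.8, 0, 0, 0, 0, 0], [0.8, 0, 0, 0, 0, 0]]}' | python3 drive.py; echo '{"deltas":[[0.8, 0, 0, 0, 0, 0], [0.4, 0, 0, 0, 0, 0], [0, 0, 0, 0, -0.0556, 0], [0, 0, 0, 0, -0.0556, 0], [0, 0, 0, 0, 0, 0], [0, 0, 0, 0, 0, 0]]}' | python3 drive.py
python3 - <<'E'
from h import *
m=env.camera_model("wrist"); s=env.state(); im=env.grab_frame("wrist"); cv2.imwrite("pics/w3.png",im)
np.save("w3.npy",[m,s],allow_pickle=True)
for c in blobs(redmask(im),3): print("red",cv2.boundingRect(c))
E
```

```text
time_s: 7.0
ee_pos: [498.0, -72.4, 126.7]
ee_rot: [-180.0, -0.1, 154.3]
force: [0.0, -0.3, -4.2]
gripper_width: 53.7
gripper_force: 40.0
time_s: 7.8
ee_pos: [497.7, -72.3, 126.0]
ee_rot: [-179.9, -0.0, 90.2]
force: [0.6, 0.2, -4.4]
gripper_width: 53.8
gripper_force: 40.0
time_s: 8.6
ee_pos: [546.3, 102.4, 126.3]
ee_rot: [-179.9, 0.0, 74.8]
force: [0.2, -1.2, -4.0]
gripper_width: 53.7
gripper_force: 40.0
time_s: 9.2
ee_pos: [562.0, 159.1, 126.1]
ee_rot: [-179.9, 10.0, 74.7]
force: [-0.1, -0.6, -3.8]
gripper_width: 53.9
gripper_force: 40.0
red (386, 115, 13, 193)
red (193, 290, 21, 14)
red (247, 112, 152, 58)
```

View pics/w3.png

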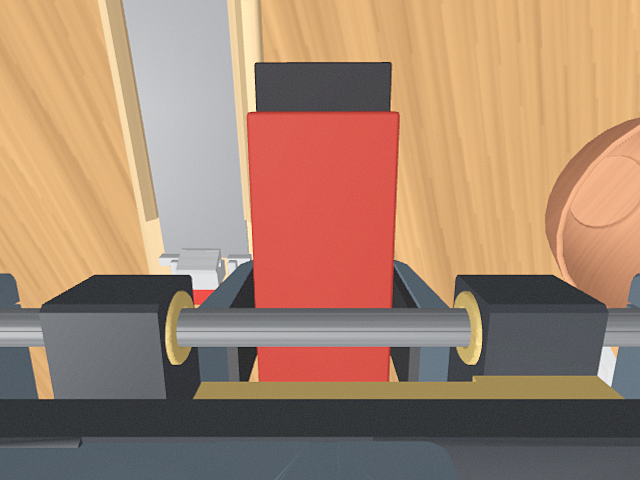

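The gripped stone is centred at column 323. Its red front edge is at row 113, and the tongue tip is at row 63 (columns 255–391).

```bash
cat >> h.py <<'E'
U=R.from_euler('z',74.5,degrees=True); BED=np.array([501.3,253,20])
def tcp_for(tip,tilt,ptool):
    "TCP world so that tool point ptool sits at bed-frame tip with the stone tilted"
    A=R.from_euler('xyz',[180,0,74.5],degrees=True)*R.from_euler('y',-tilt,degrees=True)
    return BED+U.apply(tip)-A.apply(ptool), A
def inbed(p): return U.inv().apply(np.array(p)-BED)
def delta(tip,tilt,ptool):
    t,A=tcp_for(tip,tilt,ptool); s=env.state(); C=R.from_euler('xyz',s["ee_rot"],degrees=True)
    return np.round(C.inv().apply(t-s["ee_pos"]),1),np.round((C.inv()*A).as_rotvec(degrees=True),2)
E
python3 - <<'E'
from h import *
m,s=np.load("w3.npy",allow_pickle=True)
T=np.array(m["T"]); A=R.from_euler('xyz',s["ee_rot"],degrees=True).as_matrix()
mt=dict(m); M=np.eye(4); M[:3,:3]=A.T@T[:3,:3]; M[:3,3]=A.T@(T[:3,3]-s["ee_pos"]); mt["T"]=M
print("red front",cast(mt,[[248,113],[399,113]],-23).round(1),"tip",cast(mt,[[255.5,63],[391,63]],-1).round(1))
p=[100,0,7]
for tip,t in(([80,0,40],12),([80,0,3],12)): print(tcp_for(tip,t,p)[0].round(1),delta(tip,t,p))
print(s["force"])
E
```

```text
red front [[ 77.3 -26.7 -23. ]
 [ 77.3  25.9 -23. ]] tip [[ 97.4 -26.8  -1. ]
 [ 97.4  25.9  -1. ]]
[496.9 237.2  87.6] (array([ 64.6, -83.6,  28.2]), array([-0.06, -2.04,  0.15]))
[496.9 237.2  50.6] (array([ 71. , -83.5,  64.6]), array([-0.06, -2.04,  0.15]))
[-0.09071732 -0.64293424 -3.83048886]
```

Converted, -25 mm is -0.5, -20 mm is -0.4, -2 degrees is -0.0222.

```bash
echo '{"deltas":[[0.2, -0.4, 0, 0, -0.0222, 0.0017], [0.4, -0.5, 0.1, 0, 0, 0], [0.4, -0.5, 0.2, 0, 0, 0], [0.32, -0.27, 0.26, 0, 0, 0], [0, 0, 0, 0, 0, 0], [0, 0, 0, 0, 0, 0]]}' | python3 drive.py
python3 - <<'E'
from h import *
p=[98,0,7]; s=env.state(); A=R.from_euler('xyz',s["ee_rot"],degrees=True)
print("tip",inbed(s["ee_pos"]+A.apply(p)).round(1), delta([80,0,8],12,p), delta([80,0,1],12,p))
m=env.camera_model("wrist"); im=env.grab_frame("wrist"); cv2.imwrite("pics/w4.png",im)
np.save("w4.npy",[m,s],allow_pickle=True)
E
```

```text
time_s: 9.85
ee_pos: [498.1, 236.9, 86.4]
ee_rot: [180.0, 12.0, 74.4]
force: [-0.1, 0.2, -3.6]
gripper_width: 53.9
gripper_force: 40.0
tip [78.1 -1.3 39.2] (array([ 8.4, -1.2, 30.1]), array([ 0.03, -0.01, -0.07])) (array([ 9.9, -1.2, 37. ]), array([ 0.03, -0.01, -0.07]))
```

View pics/w4.png

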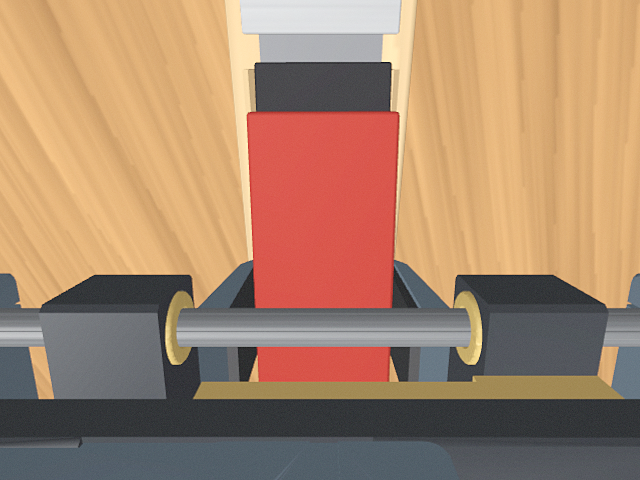

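The lip edge is at row 33 (columns 242–400) and the stone tip at row 63 (columns 255–391). They line up to within about 1 mm.

Converted, 12 mm is 0.24, -1.2 mm is -0.024.

```bash
python3 - <<'E'
from h import *
m,s=np.load("w4.npy",allow_pickle=True); print("lip",inbed(cast(m,[[321,33]],37)).round(1))
E
echo '{"deltas":[[0.06, -0.024, 0.2, 0, 0, 0], [0.06, 0, 0.24, 0, 0, 0], [0.048, 0, 0.16, 0, 0, 0], [0, 0, 0, 0, 0, 0], [0, 0, 0, 0, 0, 0]]}' | python3 drive.py
python3 - <<'E'
from h import *
p=[98,0,7]; s=env.state(); A=R.from_euler('xyz',s["ee_rot"],degrees=True)
print("tip",inbed(s["ee_pos"]+A.apply(p)).round(1), s["force"].round(1))
m=env.camera_model("wrist"); im=env.grab_frame("wrist"); cv2.imwrite("pics/w5.png",im[0:300,160:480]); cv2.imwrite("pics/s5.png",env.grab_frame("scene"))
np.save("w5.npy",[m,s],allow_pickle=True)
E
```

```text
lip [[90.4  0.1 17. ]]
time_s: 10.4
ee_pos: [497.3, 239.9, 54.6]
ee_rot: [-180.0, 12.0, 74.4]
force: [-0.3, 0.4, -4.5]
gripper_width: 53.5
gripper_force: 40.0
tip [80.7  0.3  7.3] [-0.3  0.4 -4.5]
```

View pics/w5.png

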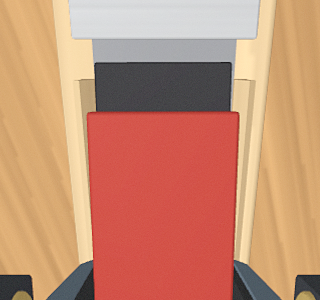

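The tip sits in front of the lip, with a gap of about 9 mm, and is centred. Next I lower it onto the bed.

Converted, 2 mm is 0.04, 0.4 mm is 0.008.

```bash
echo '{"deltas":[[0.008, 0, 0.04, 0, 0, 0], [0.008, 0, 0.04, 0, 0, 0], [0, 0, 0, 0, 0, 0], [0, 0, 0, 0, 0, 0]]}' | python3 drive.py | sed -n '2p;4p'; echo '{"deltas":[[0.004, 0, 0.02, 0, 0, 0], [0, 0, 0, 0, 0, 0], [0, 0, 0, 0, 0, 0]]}' | python3 drive.py| sed -n '2p;4p'; echo '{"deltas":[[0.004, 0, 0.02, 0, 0, 0], [0, 0, 0, 0, 0, 0], [0, 0, 0, 0, 0, 0]]}' | python3 drive.py| sed -n '2p;4p'
```

```text
ee_pos: [497.2, 240.0, 51.0]
force: [-0.4, -0.0, -3.5]
ee_pos: [497.3, 240.0, 50.0]
force: [-0.2, -0.8, -3.8]
ee_pos: [497.3, 240.0, 48.9]
force: [0.5, 0.3, -4.7]
```

Converted, 0.8 mm is 0.016, 0.2 mm is 0.004.

```bash
echo '{"deltas":[[0.004, 0, 0.016, 0, 0, 0], [0, 0, 0, 0, 0, 0], [0, 0, 0, 0, 0, 0]]}' | python3 drive.py| sed -n '2p;4p'; echo '{"deltas":[[0.004, 0, 0.016, 0, 0, 0], [0, 0, 0, 0, 0, 0], [0, 0, 0, 0, 0, 0]]}' | python3 drive.py| sed -n '2p;4p'
```

```text
ee_pos: [497.3, 240.0, 48.1]
force: [0.4, -0.0, -4.4]
ee_pos: [497.3, 240.0, 47.3]
force: [-0.3, -0.3, -4.4]
```

Converted, 0.8 mm is 0.016, 0.2 mm is 0.004.

```bash
echo '{"deltas":[[0.004, 0, 0.016, 0, 0, 0], [0, 0, 0, 0, 0, 0], [0, 0, 0, 0, 0, 0]]}' | python3 drive.py| sed -n '2p;4p'; echo '{"deltas":[[0.002, 0, 0.012, 0, 0, 0], [0, 0, 0, 0, 0, 0], [0, 0, 0, 0, 0, 0]]}' | python3 drive.py| sed -n '2p;4p'
```

```text
ee_pos: [497.3, 240.0, 46.9]
force: [-0.7, -1.2, 0.6]
ee_pos: [497.2, 239.8, 46.3]
force: [-2.3, -2.7, 3.9]
```

Converted, 3.9 mm is 0.078, -1 mm is -0.02.

```bash
echo '{"deltas":[[-0.004, 0, -0.02, 0, 0, 0], [0.078, 0, -0.016, 0, 0, 0], [0.078, 0, -0.016, 0, 0, 0], [0, 0, 0, 0, 0, 0], [0, 0, 0, 0, 0, 0]]}' | python3 drive.py| sed -n '2p;4p'; echo '{"deltas":[[0.058, 0, -0.012, 0, 0, 0], [0.058, 0, -0.012, 0, 0, 0], [0, 0, 0, 0, 0, 0], [0, 0, 0, 0, 0, 0]]}' | python3 drive.py| sed -n '2,4p'
python3 - <<'E'
from h import *
p=[98,0,7]; s=env.state(); A=R.from_euler('xyz',s["ee_rot"],degrees=True)
print("tip",inbed(s["ee_pos"]+A.apply(p)).round(1), U.inv().apply(s["force"]).round(1))
E
```

```text
ee_pos: [499.9, 248.7, 46.5]
force: [-0.9, 1.0, -2.8]
ee_pos: [501.1, 253.9, 46.6]
ee_rot: [180.0, 11.9, 74.4]
force: [-0.2, 0.5, -3.5]
tip [95.3  0.3 -0.5] [ 0.5  0.3 -3.5]
```

Converted, 1.5 mm is 0.03, -0.3 mm is -0.006.

```bash
for i in 1; do echo '{"deltas":[[0.03, 0, -0.006, 0, 0, 0], [0, 0, 0, 0, 0, 0], [0, 0, 0, 0, 0, 0]]}' | python3 drive.py| sed -n '2p;4p'; done; echo '{"deltas":[[0.02, 0, -0.004, 0, 0, 0], [0, 0, 0, 0, 0, 0], [0, 0, 0, 0, 0, 0]]}' | python3 drive.py| sed -n '2p;4p'
python3 - <<'E'
from h import *
p=[98,0,7]; s=env.state(); A=R.from_euler('xyz',s["ee_rot"],degrees=True)
print("tip",inbed(s["ee_pos"]+A.apply(p)).round(1), U.inv().apply(s["force"]).round(1))
im=env.grab_frame("wrist"); cv2.imwrite("pics/w6.png",im[0:300,160:480])
sc=env.grab_frame("scene"); cv2.imwrite("pics/s6.png",cv2.resize(sc[150:260,330:490],None,fx=5,fy=5,interpolation=cv2.INTER_CUBIC))
E
```

```text
ee_pos: [501.4, 254.9, 46.7]
force: [-0.7, -0.6, -3.4]
ee_pos: [501.7, 255.9, 46.7]
force: [0.9, -0.4, -3.3]
tip [97.3  0.3 -0.5] [-0.1 -1.  -3.3]
```

View pics/w6.png

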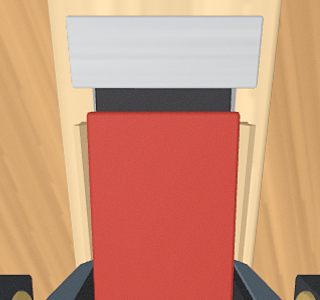

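View pics/s6.png

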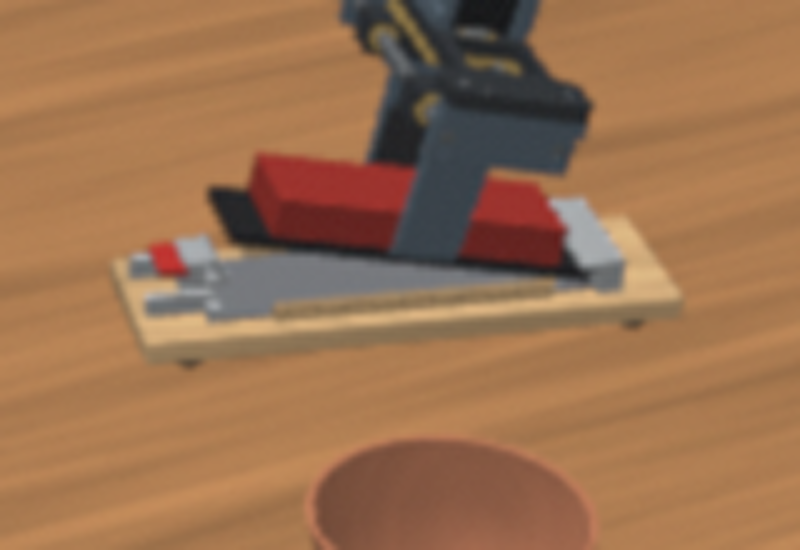

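Both views show the tongue under the lip and centred: the lip edge is at row 88 and the red block edge at row 112. The far end is raised, clear above the catch. Now I seat the tip against the stop and swing down.

Converted, 1 mm is 0.02, -0.2 mm is -0.004.

```bash
echo '{"deltas":[[0.02, 0, -0.004, 0, 0, 0], [0, 0, 0, 0, 0, 0], [0, 0, 0, 0, 0, 0]]}' | python3 drive.py| sed -n '2p;4p'; echo '{"deltas":[[-0.002, 0, 0.034, 0, 0.0111, 0], [-0.002, 0, 0.034, 0, 0.0111, 0], [-0.002, 0, 0.034, 0, 0.0111, 0], [0, 0, 0, 0, 0, 0], [0, 0, 0, 0, 0, 0]]}' | python3 drive.py| sed -n '2,4p'; echo '{"deltas":[[-0.002, 0, 0.034, 0, 0.0111, 0], [-0.002, 0, 0.034, 0, 0.0111, 0], [0, 0, 0, 0, 0, 0], [0, 0, 0, 0, 0, 0]]}' | python3 drive.py| sed -n '2,4p'
```

```text
ee_pos: [502.0, 256.8, 46.7]
force: [0.1, -0.1, -3.4]
ee_pos: [501.6, 255.5, 41.8]
ee_rot: [180.0, 9.0, 74.4]
force: [0.4, -0.5, -3.7]
ee_pos: [501.5, 254.9, 38.5]
ee_rot: [180.0, 7.0, 74.4]
force: [0.7, -0.3, -3.9]
```

Converted, 0.9 mm is 0.018, -0.1 mm is -0.002, 0.5 degrees is 0.0056.

```bash
echo '{"deltas":[[-0.002, 0, 0.018, 0, 0.0056, 0], [0, 0, 0, 0, 0, 0], [0, 0, 0, 0, 0, 0]]}' | python3 drive.py| sed -n '2,4p'; echo '{"deltas":[[-0.002, 0, 0.018, 0, 0.0056, 0], [0, 0, 0, 0, 0, 0], [0, 0, 0, 0, 0, 0]]}' | python3 drive.py| sed -n '2,4p'
python3 - <<'E'
from h import *
p=[98,0,7]; s=env.state(); A=R.from_euler('xyz',s["ee_rot"],degrees=True)
print("tips",inbed(s["ee_pos"]+A.apply(p)).round(1),inbed(s["ee_pos"]+A.apply([-102,0,7])).round(1), U.inv().apply(s["force"]).round(1))
E
```

```text
ee_pos: [501.9, 255.4, 37.9]
ee_rot: [179.9, 6.4, 74.4]
force: [0.4, 4.6, -2.1]
ee_pos: [502.1, 255.3, 37.1]
ee_rot: [179.9, 5.9, 74.4]
force: [2.5, 4.3, 0.4]
tips [99.2 -0.3  0.1] [-99.8   0.   20.6] [ 4.8 -1.3  0.4]
```

Converted, -20 mm is -0.4, -10 mm is -0.2, 5.9 degrees is 0.0656.

```bash
echo '{"deltas":[[0, 0, 0, 0, 0, 0], [0, 0, 0, 0, 0, 0], [0, 0, 0, 0, 0, 0], [0, 0, 0, 0, 0, 0], [0, 0, 0, 0, 0, 0]]}' | python3 drive.py 75 | sed -n '2,5p'; echo '{"deltas":[[0, 0, -0.2, 0, 0, 0], [0, 0, -0.4, 0, 0, 0], [0, 0, -0.4, 0, 0.0656, 0], [0, 0, 0, 0, 0, 0], [0, 0, 0, 0, 0, 0]]}' | python3 drive.py | sed -n '2,5p'
echo '{"deltas":[[-0.4, 0, 0, 0, 0, 0], [-0.4, 0, 0, 0, 0, 0], [-0.4, 0, 0, 0, 0, 0], [0, 0, 0, 0, 0, 0], [0, 0, 0, 0, 0, 0], [0, 0, 0, 0, 0, 0], [0, 0, 0, 0, 0, 0], [0, 0, 0, 0, 0, 0]]}' | python3 drive.py 0 10
python3 - <<'E'
from h import *
s=env.state(); print(inbed(s["ee_pos"]).round(1))
sc=env.grab_frame("scene"); cv2.imwrite("pics/s7.png",cv2.resize(sc[150:260,330:490],None,fx=5,fy=5,interpolation=cv2.INTER_CUBIC))
E
```

```text
ee_pos: [501.2, 254.3, 36.6]
ee_rot: [180.0, 6.0, 74.4]
force: [-0.5, -0.6, -0.2]
gripper_width: 74.9
ee_pos: [502.9, 259.2, 87.2]
ee_rot: [179.9, 0.1, 74.4]
force: [0.2, -0.8, -1.2]
gripper_width: 75.1
time_s: 17.9
ee_pos: [486.8, 202.3, 86.5]
ee_rot: [180.0, 0.1, 74.5]
force: [-0.9, 0.7, -0.8]
gripper_width: 14.2
gripper_force: 0.0
[-52.7   0.4  66.5]
```

View pics/s7.png

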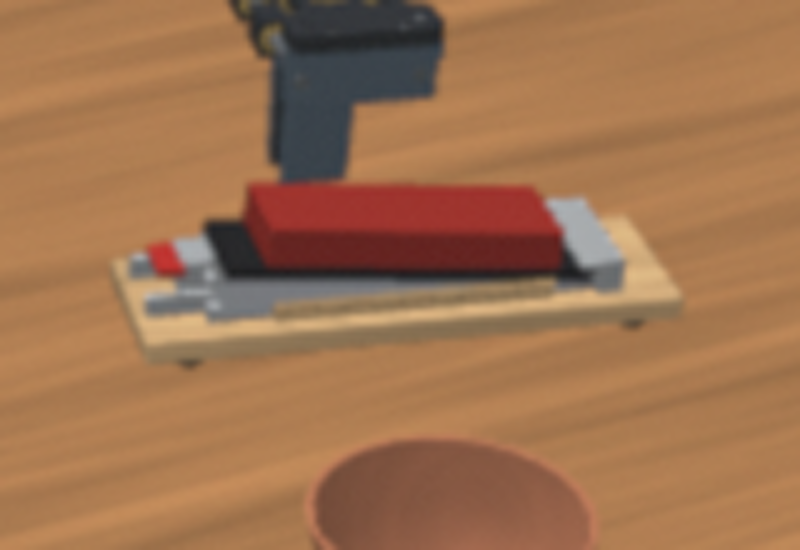

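The stone is hooked at the lip and its raised end rests on the catch ramp. Now I press near that end.

Converted, -10 mm is -0.2, 8 mm is 0.16.

```bash
echo '{"deltas":[[-0.2, 0, 0, 0, 0, 0], [0, 0, 0.16, 0, 0, 0], [0, 0, 0.12, 0, 0, 0], [0, 0, 0.06, 0, 0, 0], [0, 0, 0.04, 0, 0, 0], [0, 0, 0, 0, 0, 0], [0, 0, 0, 0, 0, 0]]}' | python3 drive.py|sed -n '2,5p'; echo '{"deltas":[[0, 0, 0.03, 0, 0, 0], [0, 0, 0.03, 0, 0, 0], [0, 0, 0, 0, 0, 0], [0, 0, 0, 0, 0, 0]]}' | python3 drive.py|sed -n '2,4p'; echo '{"deltas":[[0, 0, 0.03, 0, 0, 0], [0, 0, 0.03, 0, 0, 0], [0, 0, 0, 0, 0, 0], [0, 0, 0, 0, 0, 0]]}' | python3 drive.py|sed -n '2,4p'
```

```text
ee_pos: [484.1, 192.4, 67.5]
ee_rot: [180.0, 0.1, 74.4]
force: [0.2, 0.0, -0.6]
gripper_width: 0.3
ee_pos: [484.2, 192.0, 64.9]
ee_rot: [179.9, 0.1, 74.4]
force: [-1.8, -1.8, 5.7]
ee_pos: [483.9, 191.6, 61.9]
ee_rot: [180.0, 0.2, 74.5]
force: [-0.7, -3.9, 6.1]
```

Converted, 1.5 mm is 0.03.

```bash
echo '{"deltas":[[0, 0, 0.03, 0, 0, 0], [0, 0, 0.03, 0, 0, 0], [0, 0, 0.03, 0, 0, 0], [0, 0, 0, 0, 0, 0], [0, 0, 0, 0, 0, 0]]}' | python3 drive.py|sed -n '2p;4p'; echo '{"deltas":[[0, 0, 0.03, 0, 0, 0], [0, 0, 0.03, 0, 0, 0], [0, 0, 0.03, 0, 0, 0], [0, 0, 0, 0, 0, 0], [0, 0, 0, 0, 0, 0]]}' | python3 drive.py|sed -n '2p;4p';  echo '{"deltas":[[0, 0, 0.03, 0, 0, 0], [0, 0, 0.02, 0, 0, 0], [0, 0, 0, 0, 0, 0], [0, 0, 0, 0, 0, 0]]}' | python3 drive.py|sed -n '2p;4p'
```

```text
ee_pos: [483.9, 192.3, 56.7]
force: [0.0, -0.9, 0.6]
ee_pos: [483.9, 192.1, 52.4]
force: [-0.2, -0.5, 0.1]
ee_pos: [484.0, 192.2, 50.3]
force: [-0.4, -0.1, 3.3]
```

Converted, 0.8 mm is 0.016, 0.6 mm is 0.012.

```bash
echo '{"deltas":[[0, 0, 0.016, 0, 0, 0], [0, 0, 0.012, 0, 0, 0], [0, 0, 0, 0, 0, 0], [0, 0, 0, 0, 0, 0]]}' | python3 drive.py|sed -n '2p;4p';  echo '{"deltas":[[0, 0, 0.016, 0, 0, 0], [0, 0, 0, 0, 0, 0], [0, 0, 0, 0, 0, 0]]}' | python3 drive.py|sed -n '2p;4p'; echo '{"deltas":[[0, 0, -0.2, 0, 0, 0], [0, 0, -0.6, 0, 0, 0], [0, 0, -0.8, 0, 0, 0], [0.6, 0, -0.8, 0, 0, 0], [0.8, 0, 0, 0, 0, 0], [0, 0, 0, 0, 0, 0], [0, 0, 0, 0, 0, 0], [0, 0, 0, 0, 0, 0]]}' | python3 drive.py
python3 - <<'E'
from h import *
m=env.camera_model("wrist"); im=env.grab_frame("wrist"); cv2.imwrite("pics/w8.png",im[0:480,80:560])
for c in blobs(redmask(im),2): print(cv2.boundingRect(c),rect(m,c,50),inbed([*rect(m,c,50)[:2],50]).round(1))
sc=env.grab_frame("scene"); cv2.imwrite("pics/s8.png",cv2.resize(sc[150:260,330:490],None,fx=5,fy=5,interpolation=cv2.INTER_CUBIC))
E
```

```text
ee_pos: [484.0, 192.2, 50.3]
force: [-4.1, -1.2, 13.1]
ee_pos: [484.0, 192.2, 50.2]
force: [-4.9, -1.8, 19.0]
time_s: 22.35
ee_pos: [501.8, 258.8, 166.8]
ee_rot: [-179.9, 0.2, 74.4]
force: [0.4, -1.4, -0.2]
gripper_width: 0.5
gripper_force: 0.0
(287, 132, 77, 143) [508.8 281.  102.   52.9  74.4] [29.   0.3 30. ]
(289, 214, 30, 61) [485.8 258.2  45.2  21.2  76. ] [ 0.9 16.3 30. ]
```

View pics/s8.png

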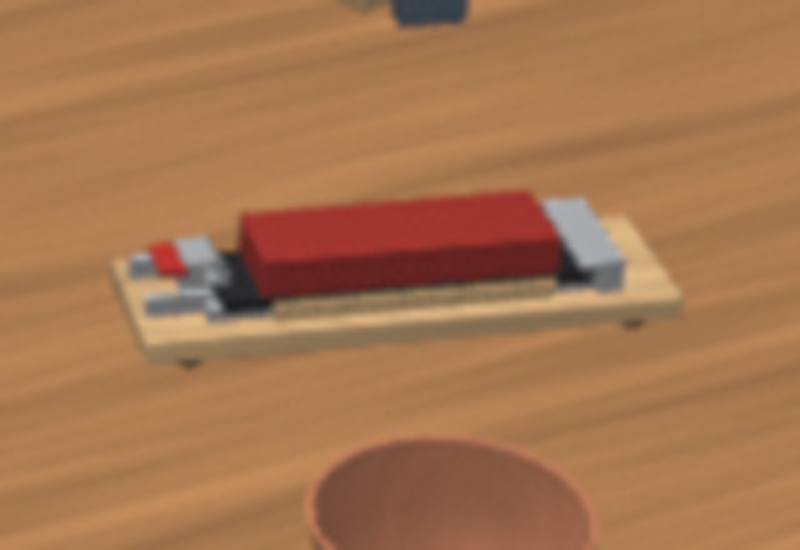

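The stone lies flat. The red tab is at (165,258) in the crop, the same place as before pressing, so the catch has sprung forward. The red block's front end is at bed x ≈ 80 mm, so the stone is centred lengthwise. I'm handing it in.

```bash
python3 -c "
from workcell import env
print(env.job_done())"
```

```text
the job is handed in; nothing more can be done
None
```

The red stone is mounted red side up in the holder: one tongue is hooked under the lip, the other end is pressed fully home, and the catch looks sprung forward over it in the last camera view. The job is handed in; the hand-in printed no verdict.

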